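# Clip the pencil caddy onto the drying rail

### The job

Pick up the twin-box pencil caddy by the black grip on its top and push its sprung hook down over the steel rail of the drying rack until the gate flicks shut behind the rail. The rail slides down in its slots before it stops, so push by feel and gently, with no more than about 20 N on the rail. Leave the caddy hanging upright and still on the rail, and leave the other things on the table where they are.

Things in the scene. Friction and masses are not known exactly. Their poses are not given: they have to be found in the camera images.
- caddy: Loose pencil caddy, 0.27 kg: two open aluminium boxes (44 x 70 x 80 mm tall in x, y, z, centred at x = -41 and +41 mm) joined by a steel bridge (top at z = 95 mm). Origin: centre of underside, z up; it starts upright on the table. Its hook is a slot that opens downward in the 38 mm gap between the boxes, for a bar along the caddy's y. A half turn makes no difference.
- grip (a point): Centre of the black upright grip on the caddy's top, a plate 14 mm thick (x), 40 mm long (y), from z = 95 to 142 mm; this point at z = 126 mm on the caddy. Axes as the caddy's.
- seat (a point): Point in the caddy's hook where the axis of a 10 mm bar lies when home (a rigid stop): x -1, y 0, z 82 mm on the caddy, axes as the caddy's. The slot is 30 mm long in y, with lead-in at z 28 to 42 mm and sides at x -6.5 and +12 mm; its gate is hinged at x 9.5, z 63 mm, and a bar meets it with its axis at z 56 mm.
- gate (a joint): Angle (rad) of the hook's sprung gate, a 15 mm flap that swings up into the slot only: 0 shut across the slot, about 1.2 when the bar is passing, at most 1.3. Pushing the bar past it takes 6 to 13 N, which falls away to nearly nothing with the gate still open; some 2 mm on it flicks shut, 1 to 4 mm short of the rigid seat.
- rail_mid (a point): Middle of the rack's level steel rail, on its axis: a 10 mm bar along this point's y, z up, between slotted posts whose inner faces are 107 mm either side and whose tops are 20 to 41 mm above the bar. Friction holds it: about 5 N slides it straight down an unmeasured 4 to 24 mm to the slots' rigid floor. It is then still 110 mm or more above the table.
- paint_bottle: Bystander: white bottle, 60 mm wide, 170 mm tall; origin under its centre.
- ink_jar: Bystander: glass jar with a dark lid, 64 mm wide, 75 mm tall; origin under its centre.
- pastel_box: Bystander: flat cardboard box, 60 x 150 x 22 mm tall; origin under its centre.
Things that resemble listed ones, but are neither listed nor needed, are in the scene too. Several things look just like the caddy: the one meant starts nearest to the robot's base.

How it is judged:
On the way, in this order (a step that is already met when the one before it is completed fails the run):
1. the caddy is lifted well clear of the table (height (world z) of caddy above 0.08 m), for 0.2 s.
2. the rail pushes the hook's gate open (value of joint gate above 0.5 rad and distance between seat and rail_mid below 0.09 m).
3. the gate is shut behind the rail (value of joint gate below 0.15 rad and z of rail_mid in the frame of seat between -0.008 and 0.008 m and distance between seat and rail_mid below 0.09 m), for 0.2 s.
At the end, for the whole second after the job is handed in: The caddy hangs on the rail, released and still (under 30 mm/s), upright within 0.3 rad, with the rail home in its hook (within 8 mm of the seat in the hook's height, 15 mm across it and within 90 mm of the rail's middle) and the gate shut (under 0.15 rad) (all of step 3 and x of rail_mid in the frame of seat between -0.015 and 0.015 m and angle between caddy's own z axis and vertical below 0.3 rad and linear speed of caddy below 0.03 m/s and angular speed of caddy below 0.5 rad/s); the robot touches nothing.
It fails at once if the caddy presses on the rail with more than 25 N (contact force between caddy and rail above 25 N).
It fails at once if a bystander is moved by more than 30 mm (distance of any of paint_bottle, ink_jar, pastel_box from where it was at the start of the episode above 0.03 m).
It also fails if it takes over 69 s, if anything falls off the work surface, if the arm or the gripper's body presses on something with over 40 N, if the wrist force passes 120 N, or if a joint passes its speed limit or range.

### The arm

A 6-joint arm with a two-finger parallel gripper is mounted at the origin on the work surface. World frame = base frame: x ahead of the robot, y to its left, z up, the work surface at z = 0. Lengths are in m, angles in rad, forces in N, time in s.
With the tool pointing down it reaches from about 0.25 to 0.775 m from the base axis. Payload 4 kg.
Tool frame: the origin (TCP) lies on the centre line of the jaws, within the pads' length; the fingertips stand 17 mm ahead of it and the grasp point (between the pads) lies 2 mm behind it; z points along the fingers, y is the line along which they close (so a half turn about z gives the same grasp; the last joint's range is limited). The gripper opens to 94 mm and grips with 3 to 60 N. Pads are 16 mm wide; open, the fingers measure 119 mm over their backs; the gripper's body (75 mm by 177 mm) begins 78 mm behind the grasp point.
Start: joints at [1.224, 0.087, 1.371, -0, 1.684, -0.103], TCP at [0.133, 0.534, 0.223] pointing down, gripper open.
Joint ranges: [-3.1, 3.1], [-0.76, 2.03], [0.27, 2.55], [-1.08, 4.22], [0.17, 2.65], [-2.57, 2.57]. Speed limits (rad/s): [2.79, 2.79, 3.14, 3.14, 3.14, 3.14].

### API

Orientations are given as [roll, pitch, yaw] about the fixed x, y, z axes, in that order (R = Rz(yaw) Ry(pitch) Rx(roll)).
In Python, from bench import robot gives the robot as it stands.
- The arm moves only by the tool servo_tool, never from a script. Its argument "plan" is a list of rows, each a list of 7 numbers: the shift along the tool's x, y, z normalised to -1 to 1, where 1 is 0.1 m, then the turn, a rotation vector about the tool's x, y, z normalised to -1 to 1, where 1 is pi/2 rad, then the finger opening in mm, from 0 to 94. In form: [[x, y, z, ax, ay, az, gripper], ...]. A call has 1 to 12 rows; each row is the pose to reach, as a shift and turn from the pose commanded when the call began, along the tool's axes at that moment; what a row does not reach only later rows make up. A row lasts 1/12 s, in which the tool goes at most 41.7 mm and 7.16 degrees, less where a joint would pass 70% of its speed; a pose out of reach is approached as far as the arm can. A call with a number of a shift or a turn outside -1 to 1 is refused whole. A call with a gripper value outside its range is refused whole. The fingers move at their own pace and stop on an object; the grip force is fixed at half the most. Time passes only in rows, so rows that repeat a pose let the fingers close. It gives the time, the measured TCP pose, the force, the opening and the grip force at its end, in the units of the state.
- robot.get_obs(): the state, without advancing time (a new reading comes with each control period).
- robot.snapshot(name): name is "scene" or "side" or "wrist"; returns the picture (420x560x3 uint8, red, green, blue); there is no depth.
- robot.camera_params(name): a dict with "camera_matrix" (3x3 intrinsics, pixels), "rvec" (rotation vector, rad) and "tvec" (3), from world to camera coordinates, as OpenCV has them; the wrist camera has in their place "tool_from_camera" (4x4, takes a point from camera to tool coordinates, whose origin is the TCP and whose axes are the flange's). Camera axes: x right, y down, z forward; pixel columns grow to the right and rows downward; lengths in m; the calibration is good to about 2 mm. The wrist camera is an equidistant fisheye: a pixel r from the principal point sees the ray r / f radians off the axis. A picture is of the moment at which its call begins: read the wrist's pose just before it. camera_params takes no time and is no camera call.
- robot.close_job(): hands the job in; it is judged then, once.
Trained networks look in the newest picture that a camera, given by its name, has taken for a name from the list of things; names that differ only in an ending like _2 or _b are one class to them, and where a whole thing is asked for, a point or a joint stands for the part that bears it (a point fixed in the world has none). Each returns a list of dicts, best first, with "conf" (0 to 1); they miss things now and then, are a little off and sometimes report something else, mostly with a low value. They report only what shows in the picture. A call takes as long as a camera call. They do not tell look-alikes from the thing itself.
- robot.find_in(thing, camera): "extent" ([centre column, centre row, width, height] in pixels, round what is visible of it).
The state is a dict: "time": time; "joint_positions": joint angles; "qvel": joint speeds; "joint_torque": joint torques, N m; "tool_pos": TCP position; "ee_rot": TCP orientation; "wrist_force": force on the tool from outside, world axes, zero at the start; "wrist_torque": the same for the moment, N m; "width": finger opening in m; "finger_force": force on a finger pad.
Only numpy, scipy, OpenCV 4.12 (cv2) and the standard library are available. Lean on these libraries where they do the work, as an engineer would, in place of code of your own. Each camera call takes 0.05 s, during which the arm holds its last target. There are 200 camera calls.

## Working session

There is one attempt and no reset: what is moved stays moved. The work goes in short steps, Python scripts to look and compute and a tool call to move; the robot and the scene stay as the last step left them, time stands still between calls to the robot, and variables do not carry over. Pictures are saved under pics/ and viewed, at most 12 in all, crops included, and the job is handed in when it is done.

Besides the shell and the picture viewer there is one more tool, called after ">>>" as name([rows], argument=value, ...), one row to a line, values as JSON. servo_tool: Moves the arm, as the interface text tells. Scaled input: -1 to 1 covers 0.1 m each way for a shift and pi/2 rad each way for a turn. Its arguments: {"type":"object","properties":{"plan":{"type":"array","items":{"type":"array","items":{"type":"number"}}}},"required":["plan"]}

```bash
mkdir -p pics; ls
python3 - <<'E'
from bench import robot
import cv2,numpy as np
o=robot.get_obs();print(o)
for n in("scene","side"):
    im=robot.snapshot(n);cv2.imwrite(f"pics/{n}0.png",im[:,:,::-1])
    p=robot.camera_params(n);print(n,p)
    for t in("caddy","grip","rail_mid","paint_bottle","ink_jar","pastel_box"):
        try:
            for d in robot.find_in(t,n):print(t,np.round(d["extent"],1),round(d["conf"],2))
        except Exception as e:print(t,e)
E
```

```text
pics
{'time': 0.0, 'joint_positions': array([ 1.22387305e+00,  8.79747359e-02,  1.37220286e+00, -2.34049095e-05,
        1.68357350e+00, -1.03096340e-01]), 'qvel': array([ 1.45542741e-03,  2.53486680e-04,  1.18099457e-03, -9.53617741e-05,
        2.68474708e-03, -2.24972634e-03]), 'joint_torque': array([-6.24705699e-04, -3.40178311e+01, -3.02429187e+01,  7.17062526e-02,
        3.26794235e-02, -1.69090763e-04]), 'tool_pos': array([0.13262369, 0.53326898, 0.2213194 ]), 'ee_rot': array([-3.13944327e+00, -1.98995498e-04,  2.89776290e+00]), 'wrist_force': array([ 0.08967466, -0.92760959,  0.52318618]), 'wrist_torque': array([0.00388966, 0.01817501, 0.00383882]), 'finger_force': 0.0, 'width': 0.09397461031222137}
scene {'camera_matrix': array([[514.88217436,   0.        , 284.09607442],
       [  0.        , 514.88217436, 219.45331521],
       [  0.        ,   0.        ,   1.        ]]), 'rvec': array([ 1.85254849,  1.4135464 , -0.72329239]), 'tvec': array([-0.13814928, -0.30879382,  1.95568514])}
caddy [107.1 258.1  57.6  56.8] 0.84
caddy [226.1 210.5  44.7  59.6] 0.78
caddy [192.7 240.
[... 188 characters left out ...]
0.1  26.2  59.9] 0.77
ink_jar [417.6 192.1  23.   29.5] 0.66
pastel_box [284.9 269.9  54.9  27.9] 0.78
side {'camera_matrix': array([[532.97549481,   0.        , 285.07579595],
       [  0.        , 532.97549481, 212.75791855],
       [  0.        ,   0.        ,   1.        ]]), 'rvec': array([ 2.02232675, -0.72967165,  0.43467959]), 'tvec': array([-0.49957728,  0.27899459,  1.285117  ])}
caddy [413.7 309.6  61.2  64.5] 0.74
caddy [341.5 264.1  54.7  55.3] 0.69
caddy [279.1 262.1  45.   61.6] 0.6
grip [413.1 311.4  64.8  70.1] 0.89
grip [341.4 265.1  55.4  56.1] 0.63
rail_mid [241.  185.2  29.4  46.8] 0.51
paint_bottle [354.7 303.9  26.   71.9] 0.71
pastel_box [319.5 228.1  46.3  30.4] 0.62
```

```bash
cat > h.py <<'E'
import numpy as np,cv2
from bench import robot
from scipy.optimize import least_squares
from scipy.spatial.transform import Rotation as Ro
P={n:robot.camera_params(n) for n in("scene","side")}
def proj(n,X):
    p=P[n];return cv2.projectPoints(np.atleast_2d(np.asarray(X,float)),p["rvec"],p["tvec"],p["camera_matrix"],None)[0].reshape(-1,2)
def ray(n,uv):
    p=P[n];R=cv2.Rodrigues(p["rvec"])[0];return -R.T@p["tvec"].ravel(),R.T@np.linalg.solve(p["camera_matrix"],[uv[0],uv[1],1.])
def atz(n,uv,z):
    c,d=ray(n,uv);return c+d*(z-c[2])/d[2]
def tri(obs):
    A=np.zeros((3,3));b=np.zeros(3);L=[]
    for n,uv in obs:
        c,d=ray(n,uv);d/=np.linalg.norm(d);M=np.eye(3)-np.outer(d,d);A+=M;b+=M@c
    x=np.linalg.solve(A,b);return x,[np.round(proj(n,x)[0]-uv,1) for n,uv in obs]
E
python3 - <<'E'
from h import *
for n in P:
    im=cv2.imread(f"pics/{n}0.png")
    c=im[150:310,70:450] if n=="scene" else im[130:370,180:480]
    f=2.1 if n=="scene" else 2.5
    cv2.imwrite(f"pics/{n}0c.png",cv2.resize(c,None,fx=f,fy=f,interpolation=cv2.INTER_CUBIC))
for n,uv in(("scene",(107,258)),("scene",(193,239)),("scene",(227,210)),("side",(413,310)),("side",(341,264)),("side",(279,262))):print(n,uv,atz(n,uv,.07))
E
```

```text
scene (107, 258) [ 0.64715552 -0.49476506  0.07      ]
scene (193, 239) [ 0.63251212 -0.27239211  0.07      ]
scene (227, 210) [ 0.52907062 -0.16298265  0.07      ]
side (413, 310) [ 0.61377185 -0.51454143  0.07      ]
side (341, 264) [ 0.60990126 -0.27995534  0.07      ]
side (279, 262) [ 0.48778969 -0.17036438  0.07      ]
```

View pics/scene0c.png

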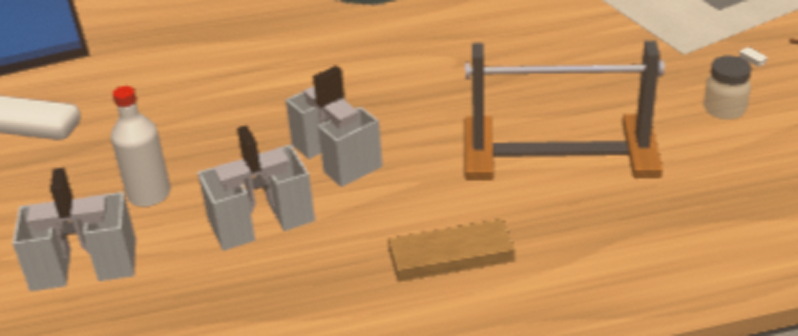

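View pics/side0c.png

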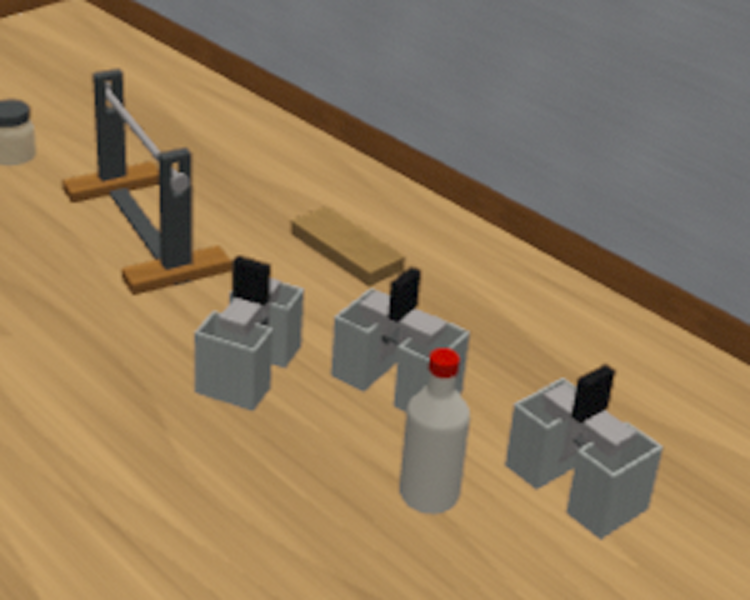

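The target caddy (nearest the base) is at scene (227,210) / side (279,262). The other two caddies are further away. The rail ends show at about scene (293,184) and (385,182), side (252,203) and (223,167).

Run:
```python
from h import *
S=lambda x,y:("scene",np.array([70+x/2.1,150+y/2.1]))
D=lambda x,y:("side",np.array([180+x/2.5,130+y/2.5]))
pts={"railL":[S(468,71),D(180,182)],"railR":[S(662,68),D(107,92)],"railLpost":[S(479,71),D(172,170)],
"grip":[S(329,87),D(252,280)],"bottle":[S(125,96),D(444,362)],"gripA":[S(340,69),D(270,264)],"gripB":[S(315,77),D(235,257)],
"boxnear bottom":[S(344,183),D(252,405)]}
for k,v in pts.items():print(k,*tri(v))
for uv in [(344,183),(382,165)]:print(atz(*S(*uv),0))
for uv in [(252,405),(200,387)]:print(atz(*D(*uv),0))
for a in [(315,77),(340,69)]:print("g",atz(*S(*a),.142))
for a in [(235,257),(270,264)]:print("g",atz(*D(*a),.142))
```

```text
railL [0.55043243 0.02793977 0.13752374] [array([ 0.1, -0.1]), array([0.1, 0.1])]
railR [0.61894679 0.27718455 0.13634929] [array([-0.3,  0.5]), array([-0.3, -0.4])]
railLpost [0.55465931 0.04452706 0.14098769] [array([ 0.9, -1.3]), array([1. , 1.2])]
grip [ 0.50594694 -0.15537596  0.11804403] [array([ 0.1, -0.1]), array([0.1, 0.1])]
bottle [ 0.51666204 -0.41638783  0.16242828] [array([ 0.2, -0.2]), array([0.3, 0.2])]
gripA [ 0.52069106 -0.1506201   0.14233818] [array([-3.4,  3.9]), array([-3.8, -3.9])]
gripB [ 0.49328371 -0.15997605  0.14159282] [array([ 3.6, -4.4]), array([4.4, 4.3])]
boxnear bottom [ 0.50853311 -0.15203852 -0.05245891] [array([-0.7,  0.8]), array([-0.9, -0.8])]
[ 5.69772697e-01 -1.56390848e-01 -1.11022302e-16]
[ 0.54549872 -0.0979199   0.        ]
[ 0.46740995 -0.20379367  0.        ]
[ 0.44298527 -0.14543478  0.        ]
g [ 0.51296937 -0.17348872  0.142     ]
g [ 0.50345197 -0.13800882  0.142     ]
g [ 0.49679382 -0.13750349  0.142     ]
g [ 0.51695902 -0.17052941  0.142     ]
```

>>> servo_tool([
  [-0.2, -0.2, -0.2, 0, 0, 0, 94],
  [-0.45, -0.5, -0.4, 0, 0, 0, 94],
  [-0.7, -0.8, -0.4, 0, 0, 0, 94],
  [-0.9, -0.95, -0.4, 0, 0, 0, 94],
  [-0.9, -0.95, -0.4, 0, 0, 0, 94],
])

```text
time: 1.12
tool_pos: [0.1993, 0.4172, 0.2639]
ee_rot: [3.14, 0.003, 2.893]
wrist_force: [-0.4, 0.2, -0.7]
width: 0.0945
finger_force: 0.0
```

>>> servo_tool([
  [-0.25, -0.25, 0, 0, 0, 0, 94],
  [-0.5, -0.5, 0, 0, 0, 0, 94],
  [-0.75, -0.75, 0, 0, 0, 0, 94],
  [-0.9, -0.95, 0, 0, 0, 0, 94],
  [-0.9, -0.95, 0, 0, 0, 0, 94],
])

```text
time: 1.53
tool_pos: [0.2629, 0.3036, 0.2627]
ee_rot: [-3.141, 0.001, 2.893]
wrist_force: [0.2, 1.0, -0.1]
width: 0.094
finger_force: 0.0
```

>>> servo_tool([
  [-0.25, -0.25, 0, 0, 0, 0, 94],
  [-0.5, -0.5, 0, 0, 0, 0, 94],
  [-0.75, -0.75, 0, 0, 0, 0, 94],
  [-0.9, -0.95, 0, 0, 0, 0, 94],
  [-0.9, -0.95, 0, 0, 0, 0, 94],
])

```text
time: 1.95
tool_pos: [0.3274, 0.1901, 0.2624]
ee_rot: [-3.141, 0.001, 2.893]
wrist_force: [-0.9, 0.7, -0.7]
width: 0.0938
finger_force: 0.0
```

>>> servo_tool([
  [-0.25, -0.25, 0, 0, 0, 0, 94],
  [-0.5, -0.5, 0, 0, 0, 0, 94],
  [-0.75, -0.75, 0, 0, 0, 0, 94],
  [-0.9, -0.95, 0, 0, 0, 0, 94],
  [-0.9, -0.95, 0, 0, 0, 0, 94],
])

```text
time: 2.37
tool_pos: [0.3919, 0.0765, 0.2619]
ee_rot: [-3.141, -0.0, 2.894]
wrist_force: [0.3, 0.3, 0.4]
width: 0.094
finger_force: 0.0
```

>>> servo_tool([
  [-0.25, -0.25, 0, 0, 0, 0, 94],
  [-0.5, -0.5, 0, 0, 0, 0, 94],
  [-0.75, -0.75, 0, 0, 0, 0.08, 94],
  [-0.9, -0.95, 0, 0, 0, 0.16, 94],
  [-0.9, -0.95, 0, 0, 0, 0.24, 94],
  [-0.9, -0.95, 0, 0, 0, 0.32, 94],
  [-0.9, -0.95, 0, 0, 0, 0.4, 94],
  [-0.9, -0.95, 0, 0, 0, 0.48, 94],
  [-0.9, -0.95, 0, 0, 0, 0.56, 94],
  [-0.9, -0.95, 0, 0, 0, 0.59, 94],
  [-0.9, -0.95, 0, 0, 0, 0.59, 94],
])

```text
time: 3.28
tool_pos: [0.4553, -0.0335, 0.2624]
ee_rot: [3.141, -0.001, 1.973]
wrist_force: [-0.2, 0.2, -0.5]
width: 0.0941
finger_force: 0.0
```

>>> servo_tool([
  [-0.3, 0, 0, 0, 0, 0, 94],
  [-0.6, 0, 0, 0, 0, 0, 94],
  [-0.9, 0, 0, 0, 0, 0, 94],
  [-0.9, 0, 0, 0, 0, 0, 94],
  [-0.9, 0, 0, 0, 0, 0, 94],
])

```text
time: 3.7
tool_pos: [0.4904, -0.1181, 0.2617]
ee_rot: [-3.141, -0.002, 1.972]
wrist_force: [-0.4, 0.3, -0.2]
width: 0.0939
finger_force: 0.0
```

```bash
cat >> h.py <<'E'
W=robot.camera_params("wrist")
def toolT(o):
    T=np.eye(4);T[:3,:3]=Ro.from_euler("xyz",o["ee_rot"]).as_matrix();T[:3,3]=o["tool_pos"];return T
def wray(o,uv):
    K=W["camera_matrix"];T=toolT(o)@W["tool_from_camera"]
    a=np.array([(uv[0]-K[0,2])/K[0,0],(uv[1]-K[1,2])/K[1,1]]);r=np.hypot(*a)
    d=np.r_[np.sin(r)*a/max(r,1e-9),np.cos(r)];return T[:3,3],T[:3,:3]@d
def watz(o,uv,z):
    c,d=wray(o,uv);return c+d*(z-c[2])/d[2]
def wproj(o,X):
    K=W["camera_matrix"];T=np.linalg.inv(toolT(o)@W["tool_from_camera"]);p=T[:3,:3]@X+T[:3,3]
    r=np.arctan2(np.hypot(p[0],p[1]),p[2]);q=p[:2]/np.hypot(*p[:2])*r
    return np.array([K[0,0]*q[0]+K[0,2],K[1,1]*q[1]+K[1,2]])
E
python3 - <<'E'
from h import *
o=robot.get_obs();im=robot.snapshot("wrist");cv2.imwrite("pics/w1.png",im[:,:,::-1]);np.save("w1.npy",[*o["tool_pos"],*o["ee_rot"]])
print(W,o["tool_pos"],o["ee_rot"])
for t in("caddy","grip"):
    for d in robot.find_in(t,"wrist"):print(t,d)
print(wproj(o,np.array([.506,-.155,.142])))
E
```

```text
{'camera_matrix': array([[325.1922621 ,   0.        , 277.96578767],
       [  0.        , 325.1922621 , 207.13705651],
       [  0.        ,   0.        ,   1.        ]]), 'tool_from_camera': array([[ 8.71824182e-04, -9.67315159e-01, -2.53575677e-01,
         7.29404370e-02],
       [ 9.99999616e-01,  8.20400065e-04,  3.08540745e-04,
        -8.58072251e-04],
       [-9.04226377e-05, -2.53575848e-01,  9.67315502e-01,
        -1.61692147e-01],
       [ 0.00000000e+00,  0.00000000e+00,  0.00000000e+00,
         1.00000000e+00]])} [ 0.49045    -0.11808035  0.26170164] [-3.14107605e+00 -2.10097680e-03  1.97161906e+00]
caddy {'extent': [319.9, 319.9, 73.2, 105.1], 'conf': 0.98}
caddy {'extent': [280.1, 223.9, 110.7, 87.9], 'conf': 0.86}
grip {'extent': [279.0, 223.5, 114.7, 88.6], 'conf': 0.65}
grip {'extent': [320.5, 321.4, 76.3, 102.1], 'conf': 0.55}
[278.72708687 248.22972082]
```

View pics/w1.png

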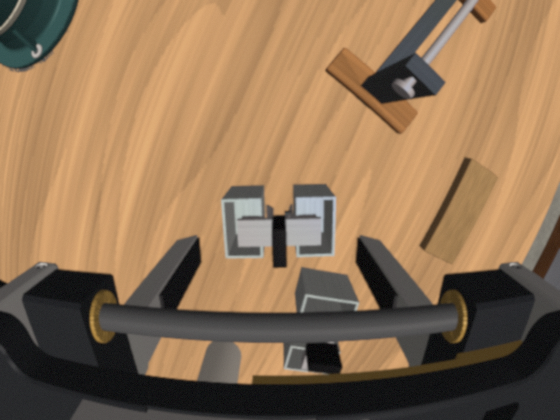

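Run:
```python
from h import *
v=np.load("w1.npy");o=dict(tool_pos=v[:3],ee_rot=v[3:])
im=cv2.imread("pics/w1.png");cv2.imwrite("pics/w1c.png",cv2.resize(im[170:280,205:355],None,fx=5,fy=5,interpolation=cv2.INTER_CUBIC))
```

```text
(no output)
```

View pics/w1c.png

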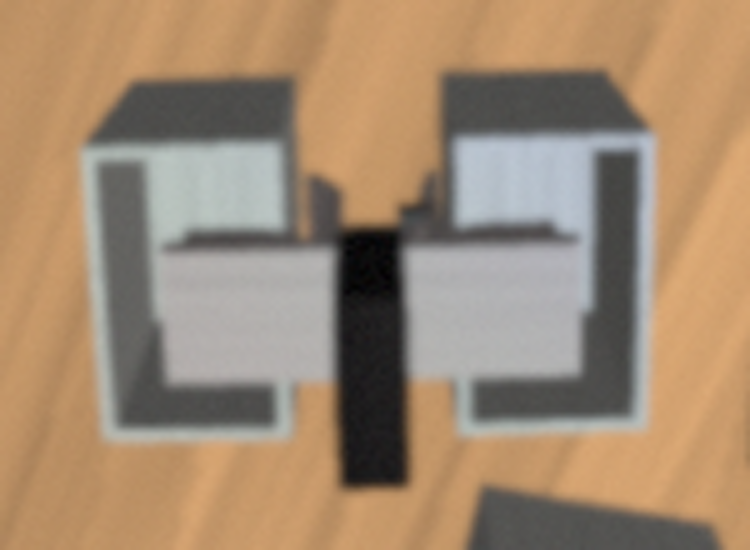

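Run:
```python
from h import *
v=np.load("w1.npy");o=dict(tool_pos=v[:3],ee_rot=v[3:])
px=lambda x,y:np.array([205+(x+.5)/5-.5,170+(y+.5)/5-.5])
uv=[px(85,146),px(655,133),px(105,441),px(650,430),px(342,487),px(408,484)]
# model in a frame whose x is image-right (tool y), y' image-up (tool x), yaw th
M=np.array([[-63,35,80],[63,35,80],[-63,-35,80],[63,-35,80],[-7,-20,142],[7,-20,142]])/1e3
def X(p,m):
    c,s=np.cos(p[2]),np.sin(p[2]);return np.array([p[0]+c*m[0]-s*m[1],p[1]+s*m[0]+c*m[1],m[2]])
f=lambda p:np.concatenate([wproj(o,X(p,m))-u for m,u in zip(M,uv)])
r=least_squares(f,[.506,-.155,.39]);print(r.x,np.degrees(r.x[2]),np.round(r.fun,1))
np.save("cad.npy",r.x)
for sg in(1,-1):
  for m in([-6.5,15,28],[-6.5,15,82],[12,15,28],[12,15,82],[-6.5,15,42],[12,15,42],[9.5,15,63],[-5.5,15,63]):
    q=(wproj(o,X(r.x,np.array([sg*m[0],m[1],m[2]])/1e3))-[205,170])*5;print(sg,m,np.round(q))
p=r.x;d=np.r_[p[:2],.124]-o["tool_pos"];R=toolT(o)[:3,:3];print("tool shift mm",R.T@d*1000)
ty=R[:,1];print("tool y angle",np.degrees(np.arctan2(ty[1],ty[0])))
```

```text
[ 0.50662061 -0.1548655   0.42459445] 24.327470201035624 [-0.6 -0.6  0.5 -0.5 -0.2 -0.5 -0.3 -0.7 -0.5  0.9  1.   1.2]
1 [-6.5, 15, 28] [343. 167.]
1 [-6.5, 15, 82] [340. 226.]
1 [12, 15, 28] [417. 165.]
1 [12, 15, 82] [424. 224.]
1 [-6.5, 15, 42] [342. 181.]
1 [12, 15, 42] [419. 179.]
1 [9.5, 15, 63] [411. 202.]
1 [-5.5, 15, 63] [345. 203.]
-1 [-6.5, 15, 28] [395. 166.]
-1 [-6.5, 15, 82] [399. 225.]
-1 [12, 15, 28] [321. 167.]
-1 [12, 15, 82] [315. 227.]
-1 [-6.5, 15, 42] [396. 180.]
-1 [12, 15, 42] [320. 181.]
-1 [9.5, 15, 63] [328. 204.]
-1 [-5.5, 15, 63] [393. 202.]
tool shift mm [-40.46817857   0.60734823 137.61662659]
tool y angle 22.965512916134287
```

The view shows the target straight ahead, and the hook side wall at crop (340,180) and hinge at (415,205) put the caddy's +x along tool +y.

>>> servo_tool([
  [-0.3, 0, 0, 0, 0, -0.015, 94],
  [-0.4, 0.01, 0.3, 0, 0, -0.015, 94],
  [-0.4, 0.01, 0.6, 0, 0, -0.015, 94],
  [-0.4, 0.01, 0.8, 0, 0, -0.015, 94],
  [-0.4, 0.01, 0.8, 0, 0, -0.015, 94],
])

```text
time: 4.27
tool_pos: [0.5037, -0.1528, 0.1772]
ee_rot: [-3.135, -0.008, 1.996]
wrist_force: [0.3, 0.9, 0.0]
width: 0.0939
finger_force: 0.0
```

>>> servo_tool([
  [0, 0, 0.2, 0, 0, 0, 94],
  [0, 0, 0.4, 0, 0, 0, 94],
  [0, 0, 0.57, 0, 0, 0, 94],
  [0, 0, 0.57, 0, 0, 0, 94],
  [0, 0, 0.57, 0, 0, 0, 94],
])

```text
time: 4.68
tool_pos: [0.5065, -0.1543, 0.1264]
ee_rot: [3.141, -0.0, 1.996]
wrist_force: [-0.1, 0.0, 0.3]
width: 0.0942
finger_force: 0.0
```

>>> servo_tool([
  [0, 0, 0, 0, 0, 0, 50],
  [0, 0, 0, 0, 0, 0, 20],
  [0, 0, 0, 0, 0, 0, 5],
  [0, 0, 0, 0, 0, 0, 0],
  [0, 0, 0, 0, 0, 0, 0],
  [0, 0, 0, 0, 0, 0, 0],
  [0, 0, 0, 0, 0, 0, 0],
  [0, 0, 0, 0, 0, 0, 0],
  [0, 0, 0, 0, 0, 0, 0],
  [0, 0, 0, 0, 0, 0, 0],
])

```text
time: 5.52
tool_pos: [0.5064, -0.1552, 0.1254]
ee_rot: [-3.142, -0.0, 1.995]
wrist_force: [-0.2, 0.1, -0.0]
width: 0.0304
finger_force: 0.0
```

>>> servo_tool([
  [0, 0, 0, 0, 0, 0, 0],
  [0, 0, 0, 0, 0, 0, 0],
  [0, 0, 0, 0, 0, 0, 0],
  [0, 0, 0, 0, 0, 0, 0],
  [0, 0, 0, 0, 0, 0, 0],
  [0, 0, 0, 0, 0, 0, 0],
])

```text
time: 6.02
tool_pos: [0.5064, -0.155, 0.1253]
ee_rot: [3.141, -0.0, 1.995]
wrist_force: [0.5, 0.6, -0.6]
width: 0.0135
finger_force: 30.0
```

>>> servo_tool([
  [0, 0, -0.1, 0, 0, 0, 0],
  [0, 0, -0.25, 0, 0, 0, 0],
  [0, 0, -0.45, 0, 0, 0, 0],
  [0, 0, -0.65, 0, 0, 0, 0],
  [0, 0, -0.85, 0, 0, 0, 0],
  [0, 0, -1, 0, 0, 0, 0],
  [0, 0, -1, 0, 0, 0, 0],
])

```text
time: 6.6
tool_pos: [0.5078, -0.1559, 0.2299]
ee_rot: [3.137, 0.005, 1.994]
wrist_force: [0.8, -0.1, -2.2]
width: 0.0137
finger_force: 30.0
```

>>> servo_tool([
  [0, 0, -0.1, 0, 0, 0, 0],
  [0, 0, -0.2, 0, 0, 0, 0],
  [0, 0, -0.3, 0, 0, 0, 0],
  [0, 0, -0.4, 0, 0, 0, 0],
  [0, 0, -0.4, 0, 0, 0, 0],
  [0, 0, -0.4, 0, 0, 0, 0],
])

```text
time: 7.1
tool_pos: [0.5067, -0.1553, 0.2663]
ee_rot: [3.141, 0.001, 1.995]
wrist_force: [0.5, -0.9, -3.1]
width: 0.0137
finger_force: 30.0
```

Run:
```python
from h import *
o=robot.get_obs();print(o["tool_pos"],o["ee_rot"],o["width"],o["finger_force"],o["wrist_force"],o["wrist_torque"])
im=robot.snapshot("wrist")[:,:,::-1]
s=robot.snapshot("scene")[:,:,::-1][160:240,280:400]; d=robot.snapshot("side")[:,:,::-1][150:240,200:300]
z=lambda a,f:cv2.resize(a,None,fx=f,fy=f,interpolation=cv2.INTER_CUBIC)
cv2.imwrite("pics/w2.png",im)
a=z(s,3.3333);b=z(d,4);H=max(len(a),len(b));pad=lambda q:cv2.copyMakeBorder(q,0,H-len(q),0,0,0)
cv2.imwrite("pics/rail.png",np.hstack([pad(a),pad(b)]))
```

```text
[ 0.50672835 -0.15532266  0.26626298] [3.14050138e+00 1.06148785e-03 1.99458434e+00] 0.013704846062810276 29.99910145998001 [ 0.50747293 -0.93289756 -3.07191753] [-0.10106273 -0.02704316  0.01642988]
```

View pics/rail.png

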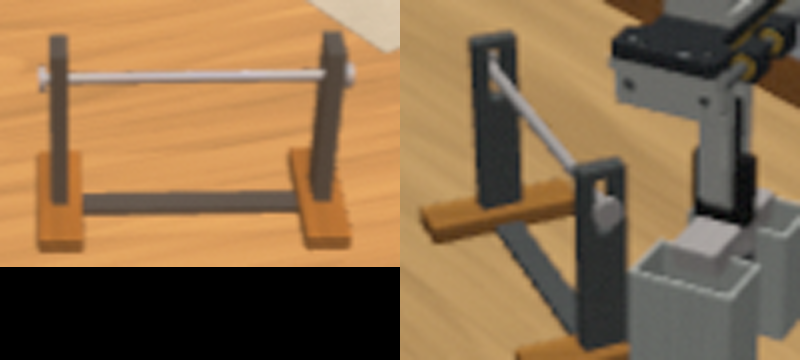

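View pics/w2.png

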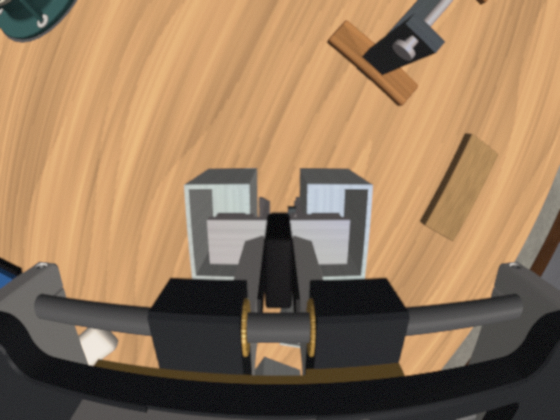

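Run:
```python
from h import *
s=lambda x,y:np.array([280+(x+.5)/3.3333-.5,160+(y+.5)/3.3333-.5]);d=lambda x,y:np.array([200+(x-400+.5)/4-.5,150+(y+.5)/4-.5])
L,R,N=s(44,79),s(349,75),d(606,211);ln=[d(497,70),d(535,118),d(570,164)];ls=[s(100,78),s(200,77),s(300,75)]
def f(p):
    u=np.array([-np.sin(p[3]),np.cos(p[3]),0])
    a,b=p[:3]-u*p[4],p[:3]+u*p[4]
    A,B=proj("scene",[a,b]);C,D=proj("side",[a,b])
    g=lambda P,Q,x:np.cross((Q-P)/np.linalg.norm(Q-P),x-P)
    return np.r_[A-L,B-R,C-N,[g(C,D,x) for x in ln],[g(A,B,x) for x in ls]]
r=least_squares(f,[.585,.152,.137,-.27,.13]);print(r.x,np.degrees(r.x[3]),np.round(r.fun,1));np.save("rail.npy",r.x)
J=np.linalg.inv(r.jac.T@r.jac);print(np.sqrt(np.diag(J))*.5)
```

```text
[ 0.58398678  0.15198625  0.13881764 -0.27653553  0.12811024] -15.844318516194678 [ 0.2 -0.4  0.   0.1  0.4  0.2  0.1  0.2 -0.   0.2  0.1 -0.2]
[0.00072966 0.00093857 0.00066255 0.00733051 0.00093465]<stdin>:8: DeprecationWarning: Arrays of 2-dimensional vectors are deprecated. Use arrays of 3-dimensional vectors instead. (deprecated in NumPy 2.0)
```

>>> servo_tool([
  [0.05, 0.05, -0.15, 0, 0, 0, 0],
  [0.2, 0.15, -0.3, 0, 0, 0, 0],
  [0.4, 0.3, -0.45, 0, 0, 0, 0],
  [0.6, 0.45, -0.6, 0, 0, 0, 0],
  [0.75, 0.6, -0.6, 0, 0, 0, 0],
  [0.83, 0.65, -0.6, 0, 0, 0, 0],
])

```text
time: 7.75
tool_pos: [0.5323, -0.0506, 0.326]
ee_rot: [3.14, -0.0, 1.997]
wrist_force: [-0.3, 0.1, -3.4]
width: 0.0138
finger_force: 30.0
```

>>> servo_tool([
  [0.1, 0.08, 0, 0, 0, 0, 0],
  [0.3, 0.25, 0, 0, 0, 0, 0],
  [0.5, 0.4, 0, 0, 0, 0, 0],
  [0.7, 0.55, 0, 0, 0, 0, 0],
  [0.83, 0.65, 0, 0, 0, 0, 0],
  [0.83, 0.65, 0, 0, 0, 0, 0],
])

```text
time: 8.25
tool_pos: [0.5565, 0.0522, 0.3236]
ee_rot: [-3.139, -0.003, 1.998]
wrist_force: [-0.5, -0.1, -2.3]
width: 0.0138
finger_force: 30.0
```

>>> servo_tool([
  [0.1, 0.08, 0, 0, 0, 0.05, 0],
  [0.25, 0.2, 0, 0, 0, 0.12, 0],
  [0.4, 0.3, 0, 0, 0, 0.19, 0],
  [0.55, 0.45, 0, 0, 0, 0.26, 0],
  [0.7, 0.55, 0, 0, 0, 0.33, 0],
  [0.83, 0.65, 0, 0, 0, 0.4, 0],
  [0.83, 0.65, 0, 0, 0, 0.446, 0],
  [0.83, 0.65, 0, 0, 0, 0.446, 0],
  [0.83, 0.65, 0, 0, 0, 0.446, 0],
])

```text
time: 9.0
tool_pos: [0.5816, 0.151, 0.3244]
ee_rot: [-3.14, 0.002, 1.295]
wrist_force: [-0.2, 0.1, -2.1]
width: 0.0138
finger_force: 30.0
```

```bash
cat > rel.py <<'E'
from h import *
import sys
o=robot.get_obs();T=toolT(o);r=np.load("rail.npy")
m=T[:3,:3].T@(r[:3]-o["tool_pos"])*1000
print("tcp",o["tool_pos"],"yaw",o["ee_rot"],"rail in tool frame mm: x(along) %.1f y(caddy x) %.1f z %.1f"%tuple(m),"F",o["wrist_force"])
ty=T[:3,1];print("caddy yaw",np.degrees(np.arctan2(ty[1],ty[0])),"rail",np.degrees(r[3]))
E
python3 rel.py
python3 - <<'E'
from h import *
z=lambda a,f:cv2.resize(a,None,fx=f,fy=f,interpolation=cv2.INTER_CUBIC)
w=robot.snapshot("wrist")[:,:,::-1];s=robot.snapshot("scene")[:,:,::-1][90:240,280:400]; d=robot.snapshot("side")[:,:,::-1][110:260,180:300]
cv2.imwrite("pics/al.png",np.hstack([z(s,3.333),z(d,3.333)]));cv2.imwrite("pics/w3.png",w)
E
```

```text
tcp [0.58159788 0.15100328 0.32443861] yaw [-3.14002196e+00  1.56608245e-03  1.29485769e+00] rail in tool frame mm: x(along) 1.9 y(caddy x) 2.3 z 185.6 F [-0.22925051  0.0878811  -2.07697278]
caddy yaw -15.810260291465967 rail -15.844318516194678
```

View pics/al.png

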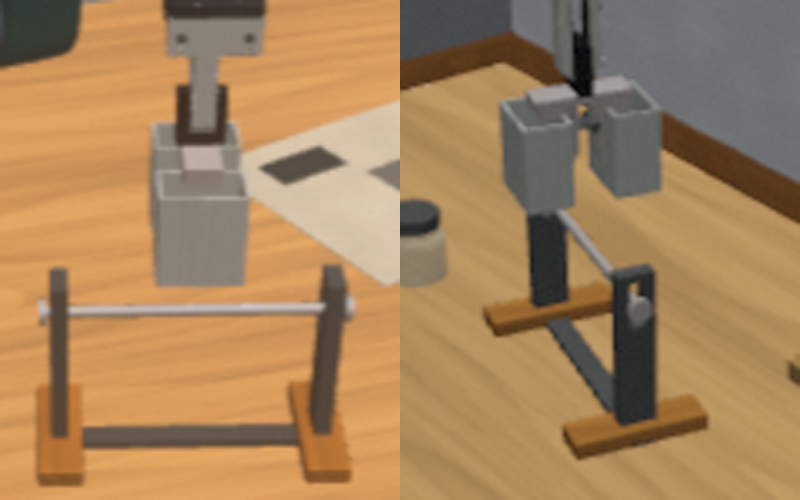

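View pics/w3.png

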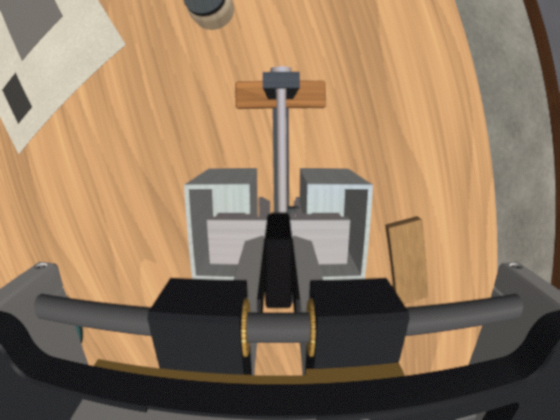

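Run:
```python
from h import *
o=robot.get_obs();im=cv2.imread("pics/w3.png").astype(float);r=np.load("rail.npy")
for row in(110,125,140,155,170,185,200):
    l=im[row,265:300];sat=l.max(1)-l.min(1);m=np.where(sat<45)[0]+265;g=m[(m>268)&(m<296)]
    c=(g.min()+g.max())/2 if len(g) else np.nan
    X=watz(o,(c,row),r[2]);q=toolT(o)[:3,:3].T@(X-o["tool_pos"])*1000
    print(row,g.min(),g.max(),np.round(q,1))
```

```text
110 273 288 [ 87.3   2.4 186.4]
125 273 288 [ 71.2   2.4 186.4]
140 273 288 [ 55.2   2.4 186.4]
155 273 288 [ 39.    2.5 186.4]
170 274 288 [ 22.7   3.1 186.4]
185 274 288 [  6.2   3.1 186.4]
200 274 295 [-10.6   7.  186.4]
```

>>> servo_tool([
  [0, 0, 0.2, 0, 0, 0, 0],
  [0, 0, 0.4, 0, 0, 0, 0],
  [0, 0, 0.6, 0, 0, 0, 0],
  [0, 0, 0.75, 0, 0, 0, 0],
  [0, 0, 0.9, 0, 0, 0, 0],
  [0, 0, 1, 0, 0, 0, 0],
  [0, 0, 1, 0, 0, 0, 0],
  [0, 0, 1, 0, 0, 0, 0],
])

```text
time: 9.82
tool_pos: [0.5816, 0.1516, 0.2252]
ee_rot: [-3.141, 0.0, 1.294]
wrist_force: [0.3, -0.1, -1.7]
width: 0.0139
finger_force: 30.0
```

>>> servo_tool([
  [0, 0, 0.02, 0, 0, 0, 0],
  [0, 0, 0.04, 0, 0, 0, 0],
  [0, 0, 0.06, 0, 0, 0, 0],
  [0, 0, 0.08, 0, 0, 0, 0],
  [0, 0, 0.1, 0, 0, 0, 0],
  [0, 0, 0.1, 0, 0, 0, 0],
])

```text
time: 10.32
tool_pos: [0.5815, 0.152, 0.215]
ee_rot: [-3.141, 0.0, 1.294]
wrist_force: [0.3, 0.1, -3.4]
width: 0.0142
finger_force: 30.0
```

>>> servo_tool([
  [0, 0, 0.01, 0, 0, 0, 0],
  [0, 0, 0.02, 0, 0, 0, 0],
  [0, 0, 0.03, 0, 0, 0, 0],
  [0, 0, 0.04, 0, 0, 0, 0],
  [0, 0, 0.05, 0, 0, 0, 0],
  [0, 0, 0.05, 0, 0, 0, 0],
])

```text
time: 10.82
tool_pos: [0.5816, 0.1519, 0.2101]
ee_rot: [-3.141, 0.0, 1.294]
wrist_force: [-0.4, -0.0, -3.6]
width: 0.0143
finger_force: 30.0
```

>>> servo_tool([
  [0, 0, 0.01, 0, 0, 0, 0],
  [0, 0, 0.02, 0, 0, 0, 0],
  [0, 0, 0.02, 0, 0, 0, 0],
])

```text
time: 11.07
tool_pos: [0.5816, 0.152, 0.2082]
ee_rot: [-3.141, 0.0, 1.294]
wrist_force: [-1.0, 0.3, -2.2]
width: 0.0138
finger_force: 30.0
```

>>> servo_tool([
  [0, 0, 0.01, 0, 0, 0, 0],
  [0, 0, 0.02, 0, 0, 0, 0],
  [0, 0, 0.02, 0, 0, 0, 0],
])

```text
time: 11.32
tool_pos: [0.5818, 0.152, 0.2068]
ee_rot: [3.141, -0.0, 1.294]
wrist_force: [-0.5, 0.7, -1.8]
width: 0.0138
finger_force: 30.0
```

>>> servo_tool([
  [0, 0, 0.01, 0, 0, 0, 0],
  [0, 0, 0.02, 0, 0, 0, 0],
  [0, 0, 0.02, 0, 0, 0, 0],
])

```text
time: 11.57
tool_pos: [0.5818, 0.152, 0.2053]
ee_rot: [3.141, -0.001, 1.294]
wrist_force: [-1.7, 0.1, 1.8]
width: 0.0137
finger_force: 30.0
```

>>> servo_tool([
  [0, 0, 0.01, 0, 0, 0, 0],
  [0, 0, 0.02, 0, 0, 0, 0],
  [0, 0, 0.02, 0, 0, 0, 0],
])

```text
time: 11.82
tool_pos: [0.5818, 0.1521, 0.2025]
ee_rot: [3.141, -0.0, 1.294]
wrist_force: [-1.5, 0.6, 2.1]
width: 0.0138
finger_force: 30.0
```

>>> servo_tool([
  [0, 0, 0.01, 0, 0, 0, 0],
  [0, 0, 0.02, 0, 0, 0, 0],
  [0, 0, 0.02, 0, 0, 0, 0],
])

```text
time: 12.07
tool_pos: [0.5818, 0.152, 0.2002]
ee_rot: [3.141, -0.0, 1.294]
wrist_force: [-1.1, 0.2, 0.6]
width: 0.0138
finger_force: 30.0
```

>>> servo_tool([
  [0, 0, 0.01, 0, 0, 0, 0],
  [0, 0, 0.02, 0, 0, 0, 0],
  [0, 0, 0.02, 0, 0, 0, 0],
])

```text
time: 12.32
tool_pos: [0.5818, 0.152, 0.1982]
ee_rot: [3.142, -0.0, 1.294]
wrist_force: [-0.2, -0.8, 1.3]
width: 0.0139
finger_force: 30.0
```

>>> servo_tool([
  [0, 0, 0.01, 0, 0, 0, 0],
  [0, 0, 0.02, 0, 0, 0, 0],
  [0, 0, 0.02, 0, 0, 0, 0],
])

```text
time: 12.57
tool_pos: [0.5818, 0.152, 0.1962]
ee_rot: [3.142, -0.0, 1.294]
wrist_force: [-0.8, 0.3, 1.6]
width: 0.014
finger_force: 30.0
```

>>> servo_tool([
  [0, 0, 0.01, 0, 0, 0, 0],
  [0, 0, 0.02, 0, 0, 0, 0],
  [0, 0, 0.02, 0, 0, 0, 0],
])

```text
time: 12.82
tool_pos: [0.5818, 0.152, 0.1942]
ee_rot: [3.141, -0.0, 1.294]
wrist_force: [0.0, -0.1, 2.0]
width: 0.0137
finger_force: 30.0
```

>>> servo_tool([
  [0, 0, 0.01, 0, 0, 0, 0],
  [0, 0, 0.02, 0, 0, 0, 0],
  [0, 0, 0.02, 0, 0, 0, 0],
])

```text
time: 13.07
tool_pos: [0.5818, 0.152, 0.1928]
ee_rot: [3.141, -0.0, 1.294]
wrist_force: [-0.2, -0.7, 2.2]
width: 0.0139
finger_force: 30.0
```

>>> servo_tool([
  [0, 0, 0.01, 0, 0, 0, 0],
  [0, 0, 0.02, 0, 0, 0, 0],
  [0, 0, 0.02, 0, 0, 0, 0],
])

```text
time: 13.32
tool_pos: [0.5819, 0.152, 0.1923]
ee_rot: [3.14, -0.001, 1.294]
wrist_force: [-1.6, -0.5, 7.4]
width: 0.0136
finger_force: 30.0
```

>>> servo_tool([
  [0, 0, 0.005, 0, 0, 0, 0],
  [0, 0, 0.005, 0, 0, 0, 0],
])

```text
time: 13.48
tool_pos: [0.5819, 0.152, 0.1922]
ee_rot: [3.14, -0.001, 1.294]
wrist_force: [-2.8, -0.7, 8.4]
width: 0.014
finger_force: 30.0
```

>>> servo_tool([
  [0, 0, 0.005, 0, 0, 0, 0],
  [0, 0, 0.005, 0, 0, 0, 0],
])

```text
time: 13.65
tool_pos: [0.5819, 0.152, 0.192]
ee_rot: [3.139, -0.001, 1.294]
wrist_force: [-2.7, -0.1, 8.5]
width: 0.0136
finger_force: 30.0
```

>>> servo_tool([
  [0, 0, 0.005, 0, 0, 0, 0],
  [0, 0, 0.005, 0, 0, 0, 0],
])

```text
time: 13.82
tool_pos: [0.582, 0.152, 0.1918]
ee_rot: [3.139, -0.001, 1.294]
wrist_force: [-2.6, -0.5, 9.7]
width: 0.0139
finger_force: 30.0
```

>>> servo_tool([
  [0, 0, 0.005, 0, 0, 0, 0],
  [0, 0, 0.005, 0, 0, 0, 0],
])

```text
time: 13.98
tool_pos: [0.582, 0.152, 0.1915]
ee_rot: [3.139, -0.001, 1.294]
wrist_force: [-2.7, -0.0, 10.0]
width: 0.0135
finger_force: 30.0
```

>>> servo_tool([
  [0, 0, 0.005, 0, 0, 0, 0],
  [0, 0, 0.005, 0, 0, 0, 0],
])

```text
time: 14.15
tool_pos: [0.582, 0.152, 0.1913]
ee_rot: [3.139, -0.001, 1.294]
wrist_force: [-3.5, -1.1, 11.0]
width: 0.0138
finger_force: 30.0
```

>>> servo_tool([
  [0, 0, 0.005, 0, 0, 0, 0],
  [0, 0, 0.005, 0, 0, 0, 0],
])

```text
time: 14.32
tool_pos: [0.582, 0.152, 0.1911]
ee_rot: [3.138, -0.001, 1.294]
wrist_force: [-3.8, -0.7, 13.2]
width: 0.014
finger_force: 30.0
```

>>> servo_tool([
  [0, 0, 0, 0, 0, 0, 0],
  [0, 0, 0, 0, 0, 0, 0],
])

```text
time: 14.48
tool_pos: [0.582, 0.152, 0.1911]
ee_rot: [3.138, -0.001, 1.294]
wrist_force: [-3.8, -0.9, 12.4]
width: 0.0139
finger_force: 30.0
```

Run:
```python
from h import *
F=[];Q=[]
d=robot.snapshot("side")[:,:,::-1]
for i in range(4):
    o=robot.get_obs();F.append(np.r_[o["wrist_force"],o["wrist_torque"]]);robot.snapshot("wrist")
print(np.round(F,2),o["tool_pos"],o["ee_rot"])
s=robot.snapshot("scene")[:,:,::-1]
z=lambda a:cv2.resize(a,None,fx=5,fy=5,interpolation=cv2.INTER_CUBIC)
cv2.imwrite("pics/p1.png",np.hstack([z(s[145:245,300:380]),z(d[130:230,200:280])]))
print(proj("side",[[.584,.152,.125],[.5549,.2549,.125],[.6131,.0491,.125]]))
```

```text
[[-3.420e+00 -8.300e-01  1.147e+01 -2.600e-01  9.100e-01 -5.000e-02]
 [-3.670e+00 -1.320e+00  1.142e+01 -2.700e-01  9.200e-01 -1.000e-02]
 [-3.780e+00 -7.800e-01  1.263e+01 -2.900e-01  9.300e-01  4.000e-02]
 [-3.290e+00 -2.000e-01  1.171e+01 -2.400e-01  9.000e-01 -1.000e-02]] [0.58198377 0.15200335 0.19114083] [ 3.13837411e+00 -1.32366193e-03  1.29409586e+00]
[[236.43456178 187.07693572]
 [209.96891444 177.6033695 ]
 [264.56142215 197.14514493]]
```

View pics/p1.png

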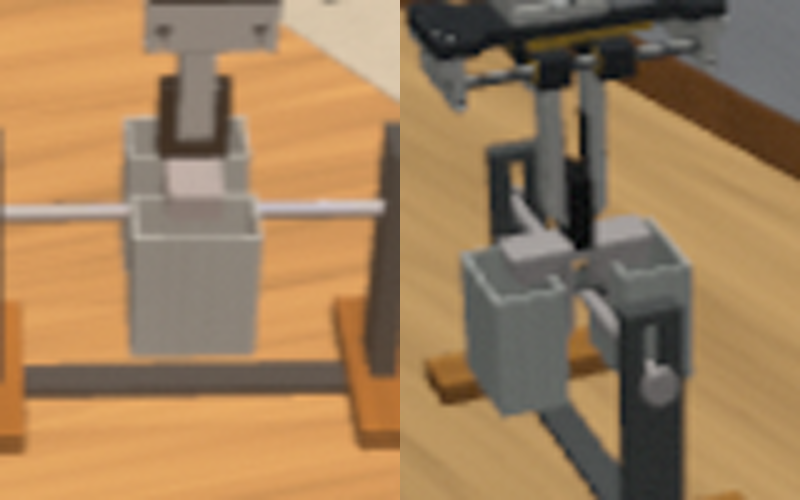

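The rail sits at the slot floor with the hook engaged. The bar lies too near the gate hinge (short lever), so I ease off, shift 2 mm along +x and push again.

>>> servo_tool([
  [0, 0, -0.02, 0, 0, 0, 0],
  [0, 0, -0.04, 0, 0, 0, 0],
  [0, 0.01, -0.04, 0, 0, 0, 0],
  [0, 0.02, -0.04, 0, 0, 0, 0],
  [0, 0.02, -0.04, 0, 0, 0, 0],
])

```text
time: 15.2
tool_pos: [0.5823, 0.152, 0.1923]
ee_rot: [-3.139, -0.0, 1.295]
wrist_force: [-5.3, 1.5, 7.4]
width: 0.0137
finger_force: 30.0
```

>>> servo_tool([
  [0, 0, 0.01, 0, 0, 0, 0],
  [0, 0, 0.02, 0, 0, 0, 0],
  [0, 0, 0.02, 0, 0, 0, 0],
])

```text
time: 15.45
tool_pos: [0.5826, 0.1519, 0.1913]
ee_rot: [-3.14, -0.001, 1.294]
wrist_force: [-6.0, 0.2, 8.9]
width: 0.0136
finger_force: 30.0
```

Run:
```python
from h import *
o=robot.get_obs();im=robot.snapshot("wrist")[:,:,::-1].astype(float);cv2.imwrite("pics/w4.png",im)
for zr in(.1245,):
  for row in range(60,215,10):
    l=im[row,255:310];sat=l.max(1)-l.min(1);g=np.where(sat<45)[0]+255
    if len(g)==0:continue
    # longest run
    runs=np.split(g,np.where(np.diff(g)>1)[0]+1);g=max(runs,key=len)
    X=watz(o,((g[0]+g[-1])/2,row),zr);q=toolT(o)[:3,:3].T@(X-o["tool_pos"])*1000
    print(row,g[0],g[-1],np.round(q,1))
# same ratio crops of the hook: before (w3) and now
a=cv2.imread("pics/w2.png")[165:245,240:320];b=cv2.imread("pics/w4.png")[165:245,240:320]
z=lambda q:cv2.resize(q,(400,400),interpolation=cv2.INTER_CUBIC)
g=lambda q:np.clip(255*(z(q)/255.)**.6,0,255)
cv2.imwrite("pics/p2.png",np.hstack([g(a),g(b)]))
print(o["wrist_force"],o["tool_pos"],wproj(o,np.load("rail.npy")[:3]-[0,0,.0145]))
```

```text
60 255 309 [117.9   2.4  66.9]
70 255 309 [110.7   2.4  66.9]
80 258 303 [103.5   1.4  66.9]
90 263 296 [96.4  0.7 66.9]
100 274 288 [89.3  1.8 66.9]
110 270 291 [82.2  1.4 66.9]
120 270 291 [75.2  1.4 66.9]
130 270 291 [68.2  1.5 66.9]
140 270 291 [61.1  1.5 66.9]
150 270 291 [54.1  1.5 66.9]
160 271 291 [47.   1.8 66.8]
170 270 291 [39.8  1.5 66.8]
180 271 291 [32.6  1.9 66.8]
190 271 291 [25.3  1.9 66.8]
200 271 291 [18.   1.9 66.8]
210 259 309 [10.5  4.1 66.8]
[-6.03724766  0.23311281  8.91940893] [0.58257404 0.15187697 0.191325  ] [280.25138038 223.05967673][ WARN:0@0.649] global loadsave.cpp:1063 imwrite_ Unsupported depth image for selected encoder is fallbacked to CV_8U.
```

View pics/p2.png

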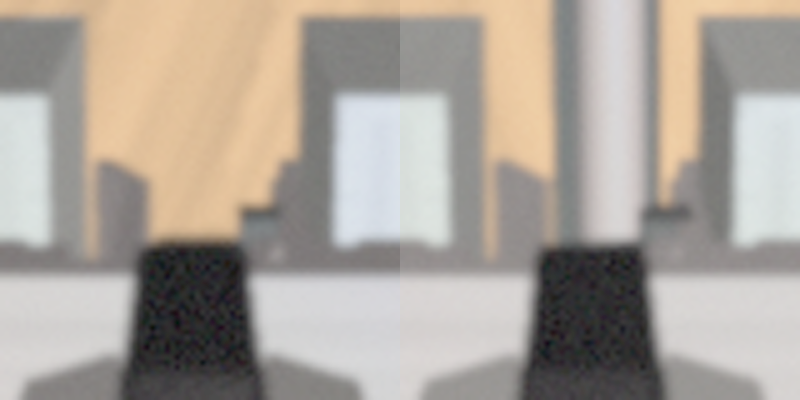

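The rail is hard against the hook's -x wall (rail edge at crop 555, wall at 548). So the shift was the wrong way, and I back off and centre the other way.

>>> servo_tool([
  [0, -0.01, -0.02, 0, 0, 0, 0],
  [0, -0.02, -0.02, 0, 0, 0, 0],
  [0, -0.03, -0.02, 0, 0, 0, 0],
  [0, -0.035, -0.02, 0, 0, 0, 0],
  [0, -0.035, -0.02, 0, 0, 0, 0],
])

```text
time: 15.92
tool_pos: [0.5819, 0.1521, 0.1927]
ee_rot: [3.137, -0.001, 1.294]
wrist_force: [0.3, -0.6, 5.0]
width: 0.0134
finger_force: 30.0
```

>>> servo_tool([
  [0, 0, 0.01, 0, 0, 0, 0],
  [0, 0, 0.02, 0, 0, 0, 0],
  [0, 0, 0.02, 0, 0, 0, 0],
])

```text
time: 16.17
tool_pos: [0.582, 0.1521, 0.1918]
ee_rot: [3.136, -0.001, 1.294]
wrist_force: [0.5, -0.6, 8.0]
width: 0.0137
finger_force: 30.0
```

>>> servo_tool([
  [0, 0, 0.01, 0, 0, 0, 0],
  [0, 0, 0.01, 0, 0, 0, 0],
])

```text
time: 16.33
tool_pos: [0.582, 0.1521, 0.1913]
ee_rot: [3.136, -0.002, 1.294]
wrist_force: [-0.9, -1.7, 10.1]
width: 0.0141
finger_force: 30.0
```

>>> servo_tool([
  [0, 0, 0.005, 0, 0, 0, 0],
  [0, 0, 0.005, 0, 0, 0, 0],
])

```text
time: 16.5
tool_pos: [0.582, 0.1521, 0.1911]
ee_rot: [3.135, -0.002, 1.294]
wrist_force: [-0.6, -1.4, 11.4]
width: 0.0139
finger_force: 30.0
```

>>> servo_tool([
  [0, 0, 0.005, 0, 0, 0, 0],
  [0, 0, 0.005, 0, 0, 0, 0],
])

```text
time: 16.67
tool_pos: [0.582, 0.152, 0.1909]
ee_rot: [3.135, -0.002, 1.294]
wrist_force: [-0.8, -1.9, 13.0]
width: 0.0139
finger_force: 30.0
```

>>> servo_tool([
  [0, 0, 0.005, 0, 0, 0, 0],
  [0, 0, 0.005, 0, 0, 0, 0],
])

```text
time: 16.83
tool_pos: [0.582, 0.152, 0.1908]
ee_rot: [3.135, -0.002, 1.294]
wrist_force: [-1.5, -0.8, 12.5]
width: 0.0134
finger_force: 30.0
```

Rethinking that view: the dark bands beside the rail belong to the rack's base bar. The rail itself spans crop 580-642 (bar x about +2.4 mm), so its right edge fouls the hinge knuckle at 643. I unload fully, shift toward the -x wall, and push again.

>>> servo_tool([
  [0, 0, -0.03, 0, 0, 0, 0],
  [0, 0, -0.06, 0, 0, 0, 0],
  [0, 0, -0.09, 0, 0, 0, 0],
  [0, 0, -0.12, 0, 0, 0, 0],
  [0, 0, -0.12, 0, 0, 0, 0],
  [0, 0.02, -0.12, 0, 0, 0, 0],
  [0, 0.042, -0.12, 0, 0, 0, 0],
  [0, 0.042, -0.12, 0, 0, 0, 0],
  [0, 0.042, -0.12, 0, 0, 0, 0],
])

```text
time: 17.58
tool_pos: [0.5843, 0.1512, 0.1984]
ee_rot: [-3.141, 0.0, 1.294]
wrist_force: [-0.0, -0.7, -2.8]
width: 0.0137
finger_force: 30.0
```

```bash
python3 rel.py
python3 - <<'E'
from h import *
o=robot.get_obs();im=robot.snapshot("wrist")[:,:,::-1].copy();cv2.imwrite("pics/w5.png",im)
for row in(130,150,170,185,195):print(row,im[row,266:298].max(1))
E
```

```text
tcp [0.58433474 0.15117031 0.19844827] yaw [-3.14077051e+00  2.38643744e-04  1.29385741e+00] rail in tool frame mm: x(along) 0.7 y(caddy x) -0.5 z 59.6 F [-0.00455295 -0.69720599 -2.84319318]
caddy yaw -15.867442347819066 rail -15.844318516194678
130 [207 182 126  90  89  93 107 131 153 168 182 188 197 205 201 192 189 179
 160 129 103  92 100 147 203 226 228 227 226 222 223 221]
150 [213 184 139  98  88  88 100 124 147 165 179 187 193 198 200 191 190 181
 168 139 108  92  97 140 192 220 227 228 228 231 230 229]
170 [219 208 171 121  86  88  96 120 141 161 175 185 191 193 195 193 189 184
 167 142 112  89  89 123 177 215 223 226 226 227 228 227]
185 [226 217 181 131  93  84  91 115 137 158 171 185 190 193 193 192 191 184
 172 152 121  97  92 125 179 215 221 224 223 223 223 224]
195 [225 219 189 139  98  88  89 110 135 155 172 181 188 192 193 192 191 186
 174 156 127  99  92 128 184 221 227 227 225 221 219 215]
```

>>> servo_tool([
  [0, 0, 0.01, 0, 0, 0, 0],
  [0, 0, 0.02, 0, 0, 0, 0],
  [0, 0, 0.03, 0, 0, 0, 0],
  [0, 0, 0.04, 0, 0, 0, 0],
  [0, 0, 0.05, 0, 0, 0, 0],
  [0, 0, 0.05, 0, 0, 0, 0],
])

```text
time: 18.13
tool_pos: [0.5842, 0.1513, 0.1936]
ee_rot: [-3.141, 0.0, 1.294]
wrist_force: [-0.1, -0.3, -3.3]
width: 0.0139
finger_force: 30.0
```

>>> servo_tool([
  [0, 0, 0.01, 0, 0, 0, 0],
  [0, 0, 0.02, 0, 0, 0, 0],
  [0, 0, 0.02, 0, 0, 0, 0],
])

```text
time: 18.38
tool_pos: [0.5844, 0.1513, 0.1928]
ee_rot: [3.141, -0.0, 1.294]
wrist_force: [-1.4, -0.5, 0.2]
width: 0.0141
finger_force: 30.0
```

>>> servo_tool([
  [0, 0, 0.01, 0, 0, 0, 0],
  [0, 0, 0.01, 0, 0, 0, 0],
])

```text
time: 18.55
tool_pos: [0.5845, 0.1513, 0.1924]
ee_rot: [3.14, -0.001, 1.294]
wrist_force: [-2.2, -0.7, 3.7]
width: 0.0139
finger_force: 30.0
```

>>> servo_tool([
  [0, 0, 0.01, 0, 0, 0, 0],
  [0, 0, 0.01, 0, 0, 0, 0],
])

```text
time: 18.72
tool_pos: [0.5846, 0.1513, 0.1914]
ee_rot: [3.14, -0.001, 1.294]
wrist_force: [-2.2, -1.0, 4.9]
width: 0.0137
finger_force: 30.0
```

>>> servo_tool([
  [0, 0, 0.005, 0, 0, 0, 0],
  [0, 0, 0.005, 0, 0, 0, 0],
])

```text
time: 18.88
tool_pos: [0.5846, 0.1513, 0.1912]
ee_rot: [3.14, -0.001, 1.294]
wrist_force: [-1.8, -0.9, 6.2]
width: 0.0134
finger_force: 30.0
```

>>> servo_tool([
  [0, 0, 0.005, 0, 0, 0, 0],
  [0, 0, 0.005, 0, 0, 0, 0],
])

```text
time: 19.05
tool_pos: [0.5845, 0.1513, 0.1908]
ee_rot: [3.14, -0.001, 1.294]
wrist_force: [-2.7, 0.7, 5.7]
width: 0.0138
finger_force: 30.0
```

The resistance is about half what it was, so this is better. I'll keep pushing.

>>> servo_tool([
  [0, 0, 0.005, 0, 0, 0, 0],
  [0, 0, 0.01, 0, 0, 0, 0],
])

```text
time: 19.22
tool_pos: [0.5845, 0.1513, 0.1903]
ee_rot: [3.139, -0.001, 1.294]
wrist_force: [-3.4, -1.2, 8.7]
width: 0.0137
finger_force: 30.0
```

>>> servo_tool([
  [0, 0, 0.005, 0, 0, 0, 0],
  [0, 0, 0.01, 0, 0, 0, 0],
])

```text
time: 19.38
tool_pos: [0.5847, 0.1513, 0.1897]
ee_rot: [3.139, -0.001, 1.294]
wrist_force: [-2.2, -0.6, 9.3]
width: 0.0143
finger_force: 30.0
```

>>> servo_tool([
  [0, 0, 0.005, 0, 0, 0, 0],
  [0, 0, 0.01, 0, 0, 0, 0],
])

```text
time: 19.55
tool_pos: [0.5852, 0.1513, 0.1889]
ee_rot: [3.137, -0.002, 1.294]
wrist_force: [-2.0, -1.3, 8.7]
width: 0.0137
finger_force: 30.0
```

>>> servo_tool([
  [0, 0, 0.005, 0, 0, 0, 0],
  [0, 0, 0.01, 0, 0, 0, 0],
])

```text
time: 19.72
tool_pos: [0.5856, 0.1512, 0.1881]
ee_rot: [3.136, -0.002, 1.294]
wrist_force: [-1.0, -0.2, 8.2]
width: 0.0141
finger_force: 30.0
```

>>> servo_tool([
  [0, 0, 0.005, 0, 0, 0, 0],
  [0, 0, 0.01, 0, 0, 0, 0],
])

```text
time: 19.88
tool_pos: [0.5861, 0.1512, 0.1872]
ee_rot: [3.135, -0.002, 1.294]
wrist_force: [0.3, -1.2, 9.2]
width: 0.0136
finger_force: 30.0
```

>>> servo_tool([
  [0, 0, 0.005, 0, 0, 0, 0],
  [0, 0, 0.01, 0, 0, 0, 0],
])

```text
time: 20.05
tool_pos: [0.5864, 0.1512, 0.1863]
ee_rot: [3.134, -0.003, 1.294]
wrist_force: [-0.8, 0.5, 8.1]
width: 0.014
finger_force: 30.0
```

>>> servo_tool([
  [0, 0, 0.005, 0, 0, 0, 0],
  [0, 0, 0.01, 0, 0, 0, 0],
])

```text
time: 20.22
tool_pos: [0.5865, 0.1511, 0.1854]
ee_rot: [3.134, -0.003, 1.294]
wrist_force: [0.3, -1.5, 9.5]
width: 0.014
finger_force: 30.0
```

>>> servo_tool([
  [0, 0, 0.005, 0, 0, 0, 0],
  [0, 0, 0.01, 0, 0, 0, 0],
])

```text
time: 20.38
tool_pos: [0.5865, 0.1512, 0.1847]
ee_rot: [3.134, -0.003, 1.294]
wrist_force: [-0.8, -0.9, 9.4]
width: 0.0136
finger_force: 30.0
```

>>> servo_tool([
  [0, 0, 0.005, 0, 0, 0, 0],
  [0, 0, 0.01, 0, 0, 0, 0],
])

```text
time: 20.55
tool_pos: [0.5865, 0.1512, 0.1838]
ee_rot: [3.134, -0.003, 1.294]
wrist_force: [-0.2, -1.0, 9.2]
width: 0.0138
finger_force: 30.0
```

>>> servo_tool([
  [0, 0, 0.005, 0, 0, 0, 0],
  [0, 0, 0.01, 0, 0, 0, 0],
])

```text
time: 20.72
tool_pos: [0.5866, 0.1513, 0.1829]
ee_rot: [3.134, -0.003, 1.294]
wrist_force: [0.9, -1.2, 9.0]
width: 0.0139
finger_force: 30.0
```

>>> servo_tool([
  [0, 0, 0.005, 0, 0, 0, 0],
  [0, 0, 0.01, 0, 0, 0, 0],
])

```text
time: 20.88
tool_pos: [0.5866, 0.1513, 0.1819]
ee_rot: [3.134, -0.003, 1.294]
wrist_force: [0.0, -0.9, 9.8]
width: 0.0136
finger_force: 30.0
```

>>> servo_tool([
  [0, 0, 0.005, 0, 0, 0, 0],
  [0, 0, 0.01, 0, 0, 0, 0],
])

```text
time: 21.05
tool_pos: [0.5866, 0.1514, 0.1808]
ee_rot: [3.134, -0.003, 1.294]
wrist_force: [-1.2, -1.5, 9.6]
width: 0.0138
finger_force: 30.0
```

>>> servo_tool([
  [0, 0, 0.005, 0, 0, 0, 0],
  [0, 0, 0.01, 0, 0, 0, 0],
])

```text
time: 21.22
tool_pos: [0.5867, 0.1514, 0.1797]
ee_rot: [3.134, -0.003, 1.294]
wrist_force: [0.5, 0.5, 8.3]
width: 0.0139
finger_force: 30.0
```

>>> servo_tool([
  [0, 0, 0.005, 0, 0, 0, 0],
  [0, 0, 0.01, 0, 0, 0, 0],
])

```text
time: 21.38
tool_pos: [0.5867, 0.1514, 0.1785]
ee_rot: [3.134, -0.003, 1.294]
wrist_force: [0.4, 0.8, 8.6]
width: 0.014
finger_force: 30.0
```

>>> servo_tool([
  [0, 0, 0.005, 0, 0, 0, 0],
  [0, 0, 0.01, 0, 0, 0, 0],
])

```text
time: 21.55
tool_pos: [0.5867, 0.1514, 0.1773]
ee_rot: [3.134, -0.003, 1.294]
wrist_force: [0.8, -0.0, 6.9]
width: 0.014
finger_force: 30.0
```

>>> servo_tool([
  [0, 0, 0.005, 0, 0, 0, 0],
  [0, 0, 0.01, 0, 0, 0, 0],
])

```text
time: 21.72
tool_pos: [0.5867, 0.1514, 0.176]
ee_rot: [3.134, -0.003, 1.294]
wrist_force: [1.0, -0.0, 6.8]
width: 0.0138
finger_force: 30.0
```

Force is falling, so I go one small step at a time now.

>>> servo_tool([
  [0, 0, 0.005, 0, 0, 0, 0],
  [0, 0, 0.005, 0, 0, 0, 0],
  [0, 0, 0.005, 0, 0, 0, 0],
])

```text
time: 21.97
tool_pos: [0.5867, 0.1514, 0.1749]
ee_rot: [3.134, -0.003, 1.294]
wrist_force: [1.1, -0.3, 6.5]
width: 0.014
finger_force: 30.0
```

>>> servo_tool([
  [0, 0, 0.005, 0, 0, 0, 0],
  [0, 0, 0.01, 0, 0, 0, 0],
  [0, 0, 0.01, 0, 0, 0, 0],
])

```text
time: 22.22
tool_pos: [0.5866, 0.1513, 0.1728]
ee_rot: [3.135, -0.002, 1.294]
wrist_force: [5.3, -0.1, 0.8]
width: 0.0138
finger_force: 30.0
```

>>> servo_tool([
  [0, 0, 0.005, 0, 0, 0, 0],
  [0, 0, 0.01, 0, 0, 0, 0],
  [0, 0, 0.01, 0, 0, 0, 0],
])

```text
time: 22.47
tool_pos: [0.5836, 0.151, 0.1686]
ee_rot: [-3.139, 0.001, 1.294]
wrist_force: [-0.5, 0.4, -3.0]
width: 0.0141
finger_force: 30.0
```

>>> servo_tool([
  [0, 0, 0.005, 0, 0, 0, 0],
  [0, 0, 0.005, 0, 0, 0, 0],
])

```text
time: 22.63
tool_pos: [0.5834, 0.151, 0.1683]
ee_rot: [-3.138, 0.002, 1.294]
wrist_force: [0.2, -0.5, -3.9]
width: 0.0134
finger_force: 30.0
```

>>> servo_tool([
  [0, 0, 0.005, 0, 0, 0, 0],
  [0, 0, 0.005, 0, 0, 0, 0],
])

```text
time: 22.8
tool_pos: [0.5835, 0.1512, 0.1684]
ee_rot: [-3.139, 0.001, 1.294]
wrist_force: [1.5, -0.5, -2.1]
width: 0.014
finger_force: 30.0
```

>>> servo_tool([
  [0, 0, 0.005, 0, 0, 0, 0],
  [0, 0, 0.005, 0, 0, 0, 0],
])

```text
time: 22.97
tool_pos: [0.5838, 0.1514, 0.1685]
ee_rot: [-3.14, 0.0, 1.294]
wrist_force: [-0.0, 0.1, -3.4]
width: 0.0138
finger_force: 30.0
```

>>> servo_tool([
  [0, 0, 0.005, 0, 0, 0, 0],
  [0, 0, 0.005, 0, 0, 0, 0],
])

```text
time: 23.13
tool_pos: [0.5841, 0.1514, 0.1683]
ee_rot: [-3.141, -0.0, 1.294]
wrist_force: [-0.4, -0.5, -1.3]
width: 0.014
finger_force: 30.0
```

>>> servo_tool([
  [0, 0, 0.005, 0, 0, 0, 0],
  [0, 0, 0.005, 0, 0, 0, 0],
])

```text
time: 23.3
tool_pos: [0.5842, 0.1513, 0.1679]
ee_rot: [-3.141, -0.0, 1.294]
wrist_force: [1.5, 1.2, -2.6]
width: 0.0136
finger_force: 30.0
```

>>> servo_tool([
  [0, 0, 0.005, 0, 0, 0, 0],
  [0, 0, 0.005, 0, 0, 0, 0],
  [0, 0, 0.005, 0, 0, 0, 0],
])

```text
time: 23.55
tool_pos: [0.5843, 0.1513, 0.1675]
ee_rot: [-3.142, -0.0, 1.294]
wrist_force: [0.2, -0.5, -2.4]
width: 0.0143
finger_force: 30.0
```

>>> servo_tool([
  [0, 0, 0.005, 0, 0, 0, 0],
  [0, 0, 0.005, 0, 0, 0, 0],
  [0, 0, 0.005, 0, 0, 0, 0],
])

```text
time: 23.8
tool_pos: [0.5844, 0.1513, 0.1674]
ee_rot: [3.141, -0.0, 1.294]
wrist_force: [0.3, -0.7, 0.4]
width: 0.0135
finger_force: 30.0
```

>>> servo_tool([
  [0, 0, 0.005, 0, 0, 0, 0],
  [0, 0, 0.005, 0, 0, 0, 0],
  [0, 0, 0.005, 0, 0, 0, 0],
])

```text
time: 24.05
tool_pos: [0.5844, 0.1513, 0.1674]
ee_rot: [3.141, -0.0, 1.294]
wrist_force: [-2.1, 0.2, 2.5]
width: 0.0137
finger_force: 30.0
```

The rigid seat is reached at TCP z 0.1674, as predicted. Next a gentle tug up to confirm the gate is shut.

>>> servo_tool([
  [0, 0, -0.02, 0, 0, 0, 0],
  [0, 0, -0.03, 0, 0, 0, 0],
  [0, 0, -0.04, 0, 0, 0, 0],
  [0, 0, -0.04, 0, 0, 0, 0],
])

```text
time: 24.38
tool_pos: [0.5843, 0.1513, 0.17]
ee_rot: [-3.141, 0.0, 1.294]
wrist_force: [0.7, -0.4, -3.0]
width: 0.0136
finger_force: 30.0
```

>>> servo_tool([
  [0, 0, -0.01, 0, 0, 0, 0],
  [0, 0, -0.015, 0, 0, 0, 0],
  [0, 0, -0.015, 0, 0, 0, 0],
])

```text
time: 24.63
tool_pos: [0.5844, 0.1513, 0.1719]
ee_rot: [-3.142, -0.0, 1.294]
wrist_force: [0.3, 0.4, -2.5]
width: 0.0139
finger_force: 30.0
```

>>> servo_tool([
  [0, 0, 0.02, 0, 0, 0, 0],
  [0, 0, 0.035, 0, 0, 0, 0],
  [0, 0, 0.045, 0, 0, 0, 0],
  [0, 0, 0.045, 0, 0, 0, 0],
  [0, 0, 0.045, 0, 0, 0, 0],
])

```text
time: 25.05
tool_pos: [0.5843, 0.1513, 0.1675]
ee_rot: [-3.142, -0.0, 1.294]
wrist_force: [-1.1, -0.3, -2.6]
width: 0.0136
finger_force: 30.0
```

>>> servo_tool([
  [0, 0, 0, 0, 0, 0, 16],
  [0, 0, 0, 0, 0, 0, 20],
  [0, 0, 0, 0, 0, 0, 25],
  [0, 0, 0, 0, 0, 0, 30],
  [0, 0, 0, 0, 0, 0, 36],
  [0, 0, 0, 0, 0, 0, 44],
  [0, 0, 0, 0, 0, 0, 44],
  [0, 0, 0, 0, 0, 0, 44],
  [0, 0, 0, 0, 0, 0, 44],
  [0, 0, 0, 0, 0, 0, 44],
])

```text
time: 25.88
tool_pos: [0.5843, 0.1513, 0.1675]
ee_rot: [-3.142, -0.0, 1.294]
wrist_force: [-0.1, 0.6, -1.4]
width: 0.0437
finger_force: 0.0
```

>>> servo_tool([
  [0, 0, -0.1, 0, 0, 0, 44],
  [0, 0, -0.25, 0, 0, 0, 44],
  [0, 0, -0.45, 0, 0, 0, 44],
  [0, 0, -0.65, 0, 0, 0, 44],
  [0, 0, -0.85, 0, 0, 0, 44],
  [0, 0, -1, 0, 0, 0, 44],
  [0, 0, -1, 0, 0, 0, 44],
  [0, 0, -1, 0, 0, 0, 44],
  [0, 0, -1, 0, 0, 0, 44],
])

```text
time: 26.63
tool_pos: [0.584, 0.1512, 0.2666]
ee_rot: [-3.14, 0.0, 1.294]
wrist_force: [-0.5, 0.3, -0.6]
width: 0.0439
finger_force: 0.0
```

Run:
```python
from h import *
z=lambda a:cv2.resize(a,None,fx=5,fy=5,interpolation=cv2.INTER_CUBIC)
d=robot.snapshot("side")[:,:,::-1];s=robot.snapshot("scene")[:,:,::-1]
cv2.imwrite("pics/end.png",np.hstack([z(s[145:245,300:380]),z(d[130:230,200:280])]))
for n in("side","scene"):print([(np.round(q["extent"]),round(q["conf"],2)) for q in robot.find_in("caddy",n)])
w=robot.snapshot("wrist");o=robot.get_obs();print(o["tool_pos"],o["wrist_force"],[(np.round(q["extent"]),round(q["conf"],2)) for q in robot.find_in("caddy","wrist")])
```

```text
[(array([341., 264.,  58.,  56.]), 0.88), (array([414., 311.,  63.,  65.]), 0.86)]
[(array([336., 196.,  25.,  58.]), 0.91), (array([193., 239.,  58.,  58.]), 0.91), (array([107., 259.,  58.,  59.]), 0.89)]
[0.58394138 0.15117911 0.26615763] [-0.09882386 -0.03142585  0.41886795] [(array([280., 200., 130.,  87.]), 0.72)]
```

View pics/end.png

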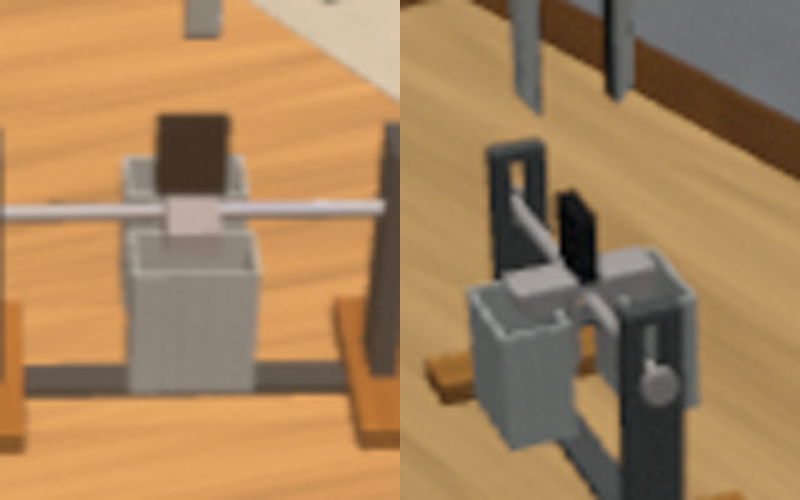

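The caddy hangs upright on the rail, released, and the rail passes just under its bridge (scene crop row 208). I'll let it settle for a second, then hand in.

>>> servo_tool([
  [0, 0, 0, 0, 0, 0, 44],
  [0, 0, 0, 0, 0, 0, 44],
  [0, 0, 0, 0, 0, 0, 44],
  [0, 0, 0, 0, 0, 0, 44],
  [0, 0, 0, 0, 0, 0, 44],
  [0, 0, 0, 0, 0, 0, 44],
  [0, 0, 0, 0, 0, 0, 44],
  [0, 0, 0, 0, 0, 0, 44],
  [0, 0, 0, 0, 0, 0, 44],
  [0, 0, 0, 0, 0, 0, 44],
  [0, 0, 0, 0, 0, 0, 44],
  [0, 0, 0, 0, 0, 0, 44],
])

```text
time: 27.93
tool_pos: [0.5843, 0.1512, 0.2675]
ee_rot: [-3.142, -0.0, 1.294]
wrist_force: [0.2, -0.0, -0.2]
width: 0.0438
finger_force: 0.0
```

```bash
python3 -c "
from bench import robot
print(robot.close_job())"
```

```text
the job is handed in; nothing more can be done
None
```

The caddy hangs upright and released on the rail, seated to the hook's rigid stop, and the job was handed in at about 28 s; I inferred the gate shutting from the force and sideways load dropping away rather than seeing it, and the hand-in returned no verdict.

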